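# Take a microscope picture at the imaging control box

### The job

At the microscope's white control box, take a picture with the closed fingertips, pressing only: first rock the lamp switch fully over to its side with the green dot, then push the blue camera key fully down so that it stays down, and only then press the red capture key fully down for about half a second and let it come up again. Do not press the yellow erase key, press nothing out of turn, and do not lift, shift or knock over the bottle, the tin or the tube rack; finish clear of everything.

Things in the scene. Friction and masses are not known exactly. Their poses are not given: they have to be found in the camera images.
- console: White flat control box, 240 mm (x) by 190 mm (y) by 40 mm high, fixed to the table, with a small dark display strip along its far (+x) edge. Origin on the table, under the middle of its four control places; these lie at x = +-40 mm, y = +-40 mm in its frame, and the box spans x -95 to +145 mm, y -95 to +95 mm. Which control sits in which place changes.
- lamp_base: Fixed round black bezel of the lamp rocker switch, 68 mm in diameter and 10 mm high, on top of the box (bezel top 50 mm above the table). Origin at the centre of its underside, 40 mm above the table. Its +x axis points from the pivot towards the side with the green dot (the ON side); the pivot runs along its y axis through its centre, 53 mm above the table. Its yaw differs from the box's.
- lamp_on_half (a point): Middle of the top face of the ON half (18 mm green dot) of the white lamp rocker, 17 mm from the pivot; moves with the rocker. The rocker is a shallow V, each half 27 mm long (from the pivot) and 28 mm wide. When off, the ON half slopes up outward by 0.4 rad and its end is about 64 mm above the table; when fully on, the ON half lies level, 53 mm above the table, and the other half slopes up.
- lamp (a joint): Lamp rocker angle, rad: about 0 to 0.05 at the start (off), 0.4 = fully on (end stop). Stiff: turned by 0.03 N m (about 2 N pressed down in the middle of the half); no spring, stays where it is left.
- blue_key_top (a point): Blue camera key: cap 32 mm in diameter, standing 10 mm proud of a round black collar (48 mm in diameter, collar top 52 mm above the table). Its point lies at the centre of the cap's flat top; height 62 mm above the table when up. It has no spring: it is stiff (about 2.5 N) and stays as far down as it is pushed.
- blue_key (a joint): How far the blue key is down, m: 0 = up, 0.006 = fully down (end stop).
- red_key_top (a point): Red capture key: cap 32 mm in diameter, standing 10 mm proud of a round black collar (48 mm in diameter, collar top 52 mm above the table). Its point lies at the centre of the cap's flat top; height 62 mm above the table when up. Spring return; 1.2 N starts it, 4 N holds it fully down.
- red_key (a joint): How far the red key is down, m: 0 = up, 0.006 = fully down (end stop).
- yellow_key_top (a point): Yellow erase key, to be left alone: cap 32 mm in diameter, standing 10 mm proud of a round black collar (48 mm in diameter, collar top 52 mm above the table). Its point lies at the centre of the cap's flat top; height 62 mm above the table when up. Spring return as the red one.
- yellow_key (a joint): How far the yellow key is down, m: 0 = up, 0.006 = fully down.
- bottle: Loose amber glass bottle with black cap, 50 mm in diameter, 100 mm high, standing beside the box. Origin at the centre of its underside.
- tin: Loose white tin with a metal lid, 99 by 69 mm, 44 mm high, beside the box. Origin at the centre of its underside.
- rack: Loose white test-tube rack, 60 mm (x) by 171 mm (y), 52 mm high, with four capped tubes up to 80 mm high, beyond the far edge of the box. Origin at the centre of its underside.

How it is judged:
By the outcome, as a careful person would: the job done as asked, in the order asked, and still so for the second after the job is handed in, with the robot touching nothing.
It also fails if it takes over 38 s, if anything falls off the work surface, if the arm or the gripper's body presses on something with over 40 N, if the wrist force passes 120 N, or if a joint passes its speed limit or range.

### The arm

A 7-joint arm with a two-finger parallel gripper is mounted at the origin on the work surface. World frame = base frame: x ahead of the robot, y to its left, z up, the work surface at z = 0. Lengths are in m, angles in rad, forces in N, time in s.
With the tool pointing down it reaches from about 0.425 to 0.875 m from the base axis. Payload 8.4 kg.
Tool frame: the origin (TCP) lies at the very end of the fingers, on their centre line; the grasp point (between the pads) lies 19 mm behind it; z points along the fingers, y is the line along which they close (so a half turn about z gives the same grasp; the last joint's range is limited). The gripper opens to 87 mm and grips with 3 to 60 N. Pads are 19 mm wide; open, the fingers measure 117 mm over their backs; the gripper's body (75 mm by 190 mm) begins 51 mm behind the grasp point.
Start: joints at [1.243, 0.333, 0.04, 1.465, -0.013, 1.343, -0.059], TCP at [0.147, -0.633, 0.223] pointing down, gripper open.
Joint ranges: [-2.58, 2.58], [-0.38, 2.09], [-1.3, 1.39], [0.25, 2.4], [-1.5, 4.64], [0.08, 2.09], [-2.65, 2.65]. Speed limits (rad/s): [2.22, 2.22, 2.79, 2.79, 3.14, 3.14, 3.14].

### API

Orientations are given as a unit quaternion [x, y, z, w].
In Python, from bench import readout, eyes, job_done gives the robot as it stands.
- The arm moves only by the tool apply_moves, never from a script. Its argument "targets" is a list that holds one entry, the list of rows, each a list of 6 numbers: the shift along the tool's x, y, z as a fraction of full scale, then the turn, a rotation vector about the tool's x, y, z as a fraction of full scale. A call has 1 to 20 rows; each row shifts and turns the commanded pose from where the row before left it, along the tool's axes as they then stand; what a row does not reach is not made up. Full scale, the value 1, is 0.05 m for a shift and 8 degrees for a turn. A row lasts 1/8 s, in which the tool goes at most 62.5 mm and 10.7 degrees, less where a joint would pass 70% of its speed; a pose out of reach is approached as far as the arm can. A call with a number of a shift or a turn outside -1 to 1 is refused whole. A call with a gripper value outside its range is refused whole. "hand" is the closure, from -1 (fully open) to 1 (shut), set as the call begins (left out, the last holds). The fingers move at their own pace and stop on an object; "newtons" is the grip in N (left out, the last holds). Time passes only in rows, so rows that do not move let the fingers close. It gives the time, the measured TCP pose, the force, the opening and the grip force at its end, in the units of the state.
- readout.observe(): the state, without advancing time (a new reading comes with each control period).
- eyes.get_image(name): name is "scene" or "top"; returns (picture, depth): 384x512x3 uint8, red, green, blue; 384x512 float32, m along the optical axis (not along the pixel's ray), 0 where there is no reading.
- eyes.camera_info(name): a dict with "camera_matrix" (3x3 intrinsics, pixels), "R" (3x3) and "t" (3): a world point X has camera coordinates R X + t. Camera axes: x right, y down, z forward; pixel columns grow to the right and rows downward; lengths in m; the calibration is good to about 2 mm. A picture is of the moment at which its call begins. camera_info takes no time and is no camera call.
- job_done(): hands the job in; it is judged then, once.
Trained networks look in the newest picture that a camera, given by its name, has taken for a name from the list of things; names that differ only in an ending like _2 or _b are one class to them, and where a whole thing is asked for, a point or a joint stands for the part that bears it (a point fixed in the world has none). Each returns a list of dicts, best first, with "p" (0 to 1); they miss things now and then, are a little off and sometimes report something else, mostly with a low value. They report only what shows in the picture. A call takes as long as a camera call.
- eyes.recognise(camera, thing): "position" ([column, row] in pixels, amid what is visible of it).
- eyes.cut_out(camera, thing): "pixels" (384x512 bool, what is visible of it) and "position" ([column, row] in pixels, amid what is visible of it).
- eyes.spot_point(camera, thing): "position" ([column, row] in pixels: a listed point, or the origin of a listed thing).
The state is a dict: "t": time; "joint_pos": joint angles; "dq": joint speeds; "joint_torque": joint torques, N m; "eef_pos": TCP position; "tcp_rot": TCP orientation; "contact_force": force on the tool from outside, world axes, zero at the start; "ft_torque": the same for the moment, N m; "opening": finger opening in m; "gripper_force": force on a finger pad.
Only numpy, scipy, OpenCV 4.12 (cv2) and the standard library are available. Lean on these libraries where they do the work, as an engineer would, in place of code of your own. Each camera call takes 0.05 s, during which the arm holds its last target. There are 200 camera calls.

## Working session

There is one attempt and no reset: what is moved stays moved. The work goes in short steps, Python scripts to look and compute and a tool call to move; the robot and the scene stay as the last step left them, time stands still between calls to the robot, and variables do not carry over. Pictures are saved under pics/ and viewed, at most 10 in all, crops included, and the job is handed in when it is done.

Besides the shell and the picture viewer there is one more tool, called by a JSON object that holds its "name" and its "arguments", one argument or row to a line. apply_moves: Moves the arm, as the interface text tells. Its arguments: {"type":"object","properties":{"targets":{"type":"array"},"hand":{"type":"number"},"newtons":{"type":"number"}},"required":["targets"]}

```bash
mkdir -p pics; cat > h.py <<'E'
import numpy as np, cv2
from bench import readout, eyes, job_done
def world(cam,px,depth=None,z=None):
    c=eyes.camera_info(cam);K=np.array(c["camera_matrix"]);R=np.array(c["R"]);t=np.array(c["t"])
    r=R.T@np.linalg.solve(K,[px[0],px[1],1.]);o=-R.T@t
    return o+r*((z-o[2])/r[2] if depth is None else depth)
E
python3 - <<'E'
from h import *
s=readout.observe();print(s)
P={}
for c in("scene","top"):
    P[c]=eyes.get_image(c);cv2.imwrite(f"pics/{c}0.png",P[c][0][:,:,::-1])
for c in("scene","top"):
  for n,z in(("lamp_on_half",.059),("lamp_base",.04),("blue_key_top",.062),("red_key_top",.062),("yellow_key_top",.062),("console",0),("bottle",0),("tin",0),("rack",0)):
    for d in eyes.spot_point(c,n)[:2]:
        print(c,n,round(d["p"],2),np.round(d["position"]),np.round(world(c,d["position"],z=z),4))
E
```

```text
{'t': 0.0, 'joint_pos': array([ 1.24280264,  0.33387907,  0.03988213,  1.46625434, -0.01339185,
        1.34326748, -0.05852259]), 'dq': array([ 0.00011448, -0.00087132, -0.00105191,  0.00099378,  0.00159738,
        0.00010134,  0.00027081]), 'joint_torque': array([-1.08887842e-03, -6.56359220e+01,  1.33439004e+00, -4.03813469e+01,
       -5.99084306e-02,  4.46282874e-02,  1.59945048e-04]), 'eef_pos': array([ 0.14728449, -0.63263231,  0.22168824]), 'tcp_rot': array([ 9.93466122e-01,  1.14124801e-01, -1.44810433e-04, -7.57428846e-04]), 'contact_force': array([ 0.48602181,  0.04892931, -0.59843596]), 'ft_torque': array([ 0.02787475,  0.02172137, -0.00081013]), 'gripper_force': 0.0, 'opening': 0.08715296748383095}
scene lamp_on_half 0.77 [180. 153.] [ 0.4606 -0.0093  0.059 ]
scene lamp_base 0.71 [174. 161.] [ 0.4545 -0.0249  0.04  ]
scene blue_key_top 0.47 [200. 160.] [0.5125 0.0011 0.062 ]
scene red_key_top 0.74 [157. 179.] [ 0.4857 -0.0944  0.062 ]
scene yellow_key_top 0.71 [189. 188.] [ 0.5523 -0.0664  0.062 ]
scene yellow_key_top 0.52 [208. 133.] [0.4649 0.0741 0.062 ]
scene consol
[... 391 characters left out ...]
[277. 271.] [ 0.4509 -0.0181  0.04  ]
top blue_key_top 0.75 [264. 231.] [0.5349 0.008  0.062 ]
top blue_key_top 0.29 [310. 258.] [ 0.4766 -0.0867  0.062 ]
top red_key_top 0.71 [313. 257.] [ 0.4776 -0.0939  0.062 ]
top yellow_key_top 0.6 [302. 219.] [ 0.5587 -0.0731  0.062 ]
top yellow_key_top 0.44 [278. 270.] [ 0.4529 -0.018   0.062 ]
top console 0.59 [288. 248.] [ 0.5    -0.0486  0.    ]
top console 0.52 [277. 270.] [ 0.453  -0.0209  0.    ]
top bottle 0.57 [361. 209.] [ 0.5854 -0.2191  0.    ]
top tin 0.58 [215. 284.] [0.4256 0.1169 0.    ]
top tin 0.41 [363. 211.] [ 0.5802 -0.2238  0.    ]
top rack 0.79 [254. 164.] [0.6959 0.0233 0.    ]
top rack 0.74 [288. 248.] [ 0.4996 -0.0483  0.    ]
```

View pics/top0.png

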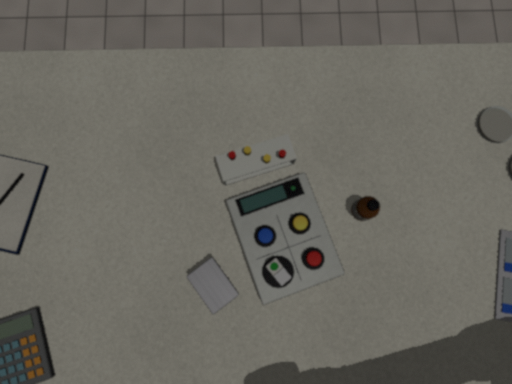

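View pics/scene0.png

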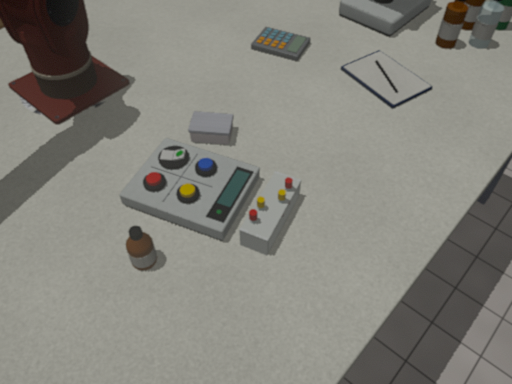

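The top view shows the lamp at about (278,270) with its green dot at (274,266), blue (265,236), yellow (300,223) and red (314,258). The scene view agrees with this. Next I'll refine the positions by colour.

```bash
cat > m.py <<'E'
from h import *
def seg(c,tag):
    I,D=eyes.get_image(c);hsv=cv2.cvtColor(I,cv2.COLOR_RGB2HSV)
    box=dict(top=(225,335,205,300),scene=(120,225,140,215))[c]
    for n,lo,hi,z in(("green",50,85,.060),("blue",105,130,.062),("yellow",22,33,.062),("red",0,6,.062),("red",174,180,.062)):
        m=cv2.inRange(hsv,(lo,110,40),(hi,255,255));q=np.zeros_like(m);q[box[2]:box[3],box[0]:box[1]]=m[box[2]:box[3],box[0]:box[1]]
        k,l,st,ce=cv2.connectedComponentsWithStats(q)
        for i in range(1,k):
            if st[i,4]>8:print(c,n,st[i],np.round(ce[i],1),np.round(world(c,ce[i],z=z),4))
    x0,x1,y0,y1=box
    cv2.imwrite(f"pics/{c}{tag}.png",cv2.resize(I[y0:y1,x0:x1,::-1],None,fx=5,fy=5,interpolation=cv2.INTER_CUBIC))
    return I,D
E
python3 - <<'E'
from m import *
S={c:seg(c,"1") for c in("top","scene")}
for c in S:
    for d in eyes.cut_out(c,"lamp_base")[:1]:
        v,u=np.where(d["pixels"]);print(c,len(u),u.min(),u.max(),v.min(),v.max(),world(c,[(u.min()+u.max())/2,(v.min()+v.max())/2],z=.05))
a=cv2.imread("pics/top1.png");b=cv2.imread("pics/scene1.png")
w=max(a.shape[1],b.shape[1]);o=np.vstack([cv2.copyMakeBorder(x,0,0,0,w-x.shape[1],0) for x in(a,b)])
cv2.imwrite("pics/both1.png",cv2.resize(o,None,fx=.69,fy=.69))
E
```

```text
top green [271 263   7   7  34] [273.8 265.9] [ 0.4618 -0.0104  0.06  ]
top blue [258 228  16  16 199] [265.  235.4] [0.5255 0.006  0.062 ]
top yellow [292 215  17  16 208] [300.1 222.5] [ 0.5511 -0.0695  0.062 ]
top red [306 251  16  16 199] [313.7 258.3] [ 0.4754 -0.0946  0.062 ]
scene green [177 151   5   5  18] [179.  152.9] [ 0.4609 -0.0115  0.06  ]
scene green [217 210   4   4  14] [218.5 211.3] [ 0.6391 -0.0688  0.06  ]
scene blue [198 158  15  13 145] [205.  163.8] [0.5282 0.0023 0.062 ]
scene yellow [179 184  17  14 185] [187.  190.2] [ 0.5544 -0.0738  0.062 ]
scene red [145 172  16  14 161] [153.1 178.5] [ 0.4785 -0.099   0.062 ]
top 826 263 294 256 287 [ 0.44985104 -0.02057511  0.05      ]
```

View pics/both1.png

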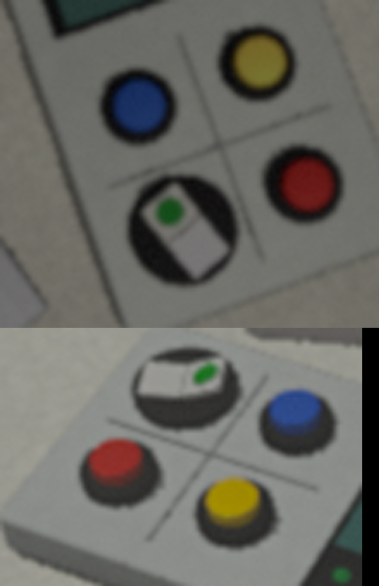

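{"name": "apply_moves", "arguments": {
  "targets": [
    [[0, 0, 0, 0, 0, -0.8], [0, 0, 0, 0, 0, -0.8], [0, 0, 0, 0, 0, -0.8], [0, 0, 0, 0, 0, -0.775], [0.6, -0.05, 0, 0, 0, 0], [0.6, -0.05, 0, 0, 0, 0], [0.6, -0.05, 0, 0, 0, 0], [0.6, -0.05, 0, 0, 0, 0], [0.6, -0.05, 0, 0, 0, 0], [0.6, -0.05, 0, 0, 0, 0], [0.6, -0.05, 0, 0, 0, 0], [0.6, -0.05, 0, 0, 0, 0], [0.6, -0.05, 0, 0, 0, 0], [0.6, -0.05, 0, 0, 0, 0], [0.6, -0.05, 0, 0, 0, 0], [0.6, -0.05, 0, 0, 0, 0], [0.6, -0.05, 0, 0, 0, 0], [0.6, -0.05, 0, 0, 0, 0], [0.6, -0.05, 0, 0, 0, 0], [0.6, -0.05, 0, 0, 0, 0]]
  ],
  "hand": 1,
  "newtons": 10
}}

```text
t: 3.7
eef_pos: [0.4988, -0.3022, 0.2227]
tcp_rot: [0.944, 0.33, 0.0, 0.0]
contact_force: [0.9, -0.3, 0.4]
opening: 0.0004
gripper_force: 0.0
```

{"name": "apply_moves", "arguments": {
  "targets": [
    [[0.312, -0.502, 0.2, 0, 0, 0], [0.312, -0.502, 0.2, 0, 0, 0], [0.312, -0.502, 0.2, 0, 0, 0], [0.312, -0.502, 0.2, 0, 0, 0], [0.312, -0.502, 0.2, 0, 0, 0], [0.312, -0.502, 0.2, 0, 0, 0], [0.312, -0.502, 0.2, 0, 0, 0], [0.312, -0.502, 0.2, 0, 0, 0], [0.312, -0.502, 0.2, 0, 0, 0], [0.312, -0.502, 0.2, 0, 0, 0], [0, 0, 0.4, 0, 0, 0], [0, 0, 0.3, 0, 0, 0], [0, 0, 0, 0, 0, 0], [0, 0, 0, 0, 0, 0]]
  ]
}}

```text
t: 5.45
eef_pos: [0.4643, -0.0096, 0.088]
tcp_rot: [0.944, 0.329, 0.0, 0.0]
contact_force: [-0.5, -0.7, 1.1]
opening: 0.0008
gripper_force: 0.0
```

```bash
python3 - <<'E'
from m import *
I,D=eyes.get_image("scene");cv2.imwrite("pics/s2.png",cv2.resize(I[60:220,90:270,::-1],None,fx=3.7,fy=3.7,interpolation=cv2.INTER_CUBIC))
s=readout.observe();print(s["eef_pos"],s["tcp_rot"],s["joint_pos"])
E
```

```text
[ 0.4644277  -0.00961604  0.08819638] [9.44186593e-01 3.29410809e-01 4.24146126e-04 1.27654325e-04] [ 0.46485284  0.11811656 -0.5645292   2.03714056  0.07481629  1.00491185
 -1.03606913]
```

View pics/s2.png

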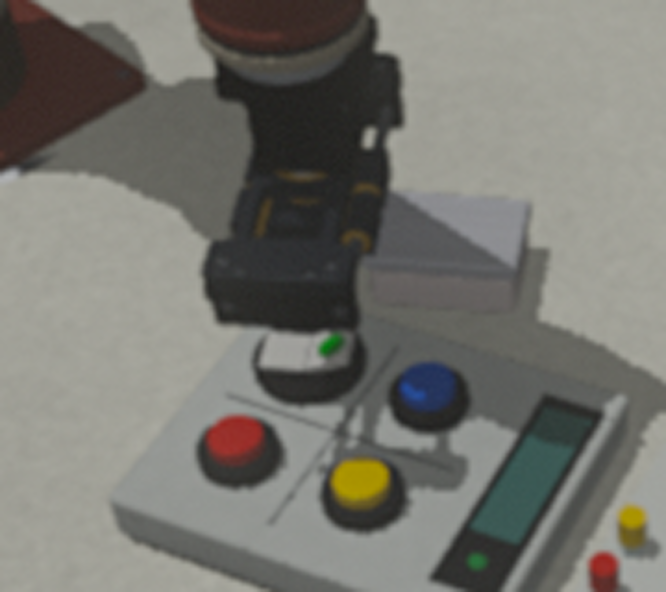

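The view shows the gripper block above the lamp at about crop (290,290), with the green dot still visible at crop (330,345). I'll check where the TCP projects.

```bash
python3 - <<'E'
from m import *
s=readout.observe();p=s["eef_pos"]
for c in("scene","top"):
    k=eyes.camera_info(c);R=np.array(k["R"]);t=np.array(k["t"]);K=np.array(k["camera_matrix"]);print(c,"cam at",-R.T@t)
    I,D=eyes.get_image(c)
    for dz in(0,.02,.04,.07):
        q=R@(p+[0,0,dz])+t;u=K@q/q[2];print(dz,u[:2],"crop",(u[:2]-[90,60])*3.7,"depth",q[2],D[int(u[1]),int(u[0])])
    if c=="scene":
        for v in range(115,165,4):
            print(v,[tuple(np.round(world(c,(u,v),depth=D[v,u])*1000).astype(int)) for u in range(150,190,8)])
E
```

```text
scene cam at [ 1.07669098 -0.44832325  0.79912747]
0 [179.16315461 143.87612081] crop [329.90367205 310.341647  ] depth 1.0161443778343244 0.8947743
0.02 [178.01701883 137.03060763] crop [325.66296967 285.01324825] depth 1.001106359843767 0.8710138
0.04 [176.8359248 129.9762997] crop [321.29292177 258.91230889] depth 0.9860683418532099 0.87918
0.07 [174.99515647 118.98196197] crop [314.48207895 218.23325927] depth 0.963511314867374 0.9299504
115 [(np.int64(255), np.int64(66), np.int64(0)), (np.int64(474), np.int64(-53), np.int64(202)), (np.int64(466), np.int64(-30), np.int64(182)), (np.int64(477), np.int64(-19), np.int64(182)), (np.int64(508), np.int64(-23), np.int64(202))]
119 [(np.int64(267), np.int64(56), np.int64(1)), (np.int64(482), np.int64(-61), np.int64(201)), (np.int64(473), np.int64(-37), np.int64(181)), (np.int64(488), np.int64(-29), np.int64(184)), (np.int64(510), np.int64(-27), np.int64(196))]
123 [(np.int64(278), np.int64(47), np.int64(-1)), (np.int64(486), np.int64(-65), np.int64(197)), (np.int64(477), np.int64(-41), np.int64(176)), (np.int64(490), np.int64(-32), np.in
[... 2184 characters left out ...]
np.int64(49))]
163 [(np.int64(422), np.int64(-64), np.int64(42)), (np.int64(435), np.int64(-52), np.int64(41)), (np.int64(456), np.int64(-46), np.int64(51)), (np.int64(470), np.int64(-35), np.int64(52)), (np.int64(481), np.int64(-23), np.int64(51))]
top cam at [0.47325341 0.04001192 0.91445042]
0 [274.17135073 264.77036782] crop [681.43399771 757.65036095] depth 0.8109154660317262 0.40348664
0.02 [274.78228418 264.86481944] crop [683.69445145 757.99983193] depth 0.7912660043407931 0.40348664
0.04 [275.42433285 264.96408154] crop [686.07003155 758.36710168] depth 0.7716165426498599 0.40577087
0.07 [276.45115329 265.12283017] crop [689.86926717 758.95447162] depth 0.7421423501134601 0.40338284
```

{"name": "apply_moves", "arguments": {
  "targets": [
    [[0, 0, 0.2, 0, 0, 0], [0, 0, 0.1, 0, 0, 0], [0, 0, 0.1, 0, 0, 0], [0, 0, 0.06, 0, 0, 0], [0, 0, 0.06, 0, 0, 0], [0, 0, 0.06, 0, 0, 0], [0, 0, 0.04, 0, 0, 0], [0, 0, 0, 0, 0, 0], [0, 0, 0, 0, 0, 0]]
  ]
}}

```text
t: 6.72
eef_pos: [0.4637, -0.0095, 0.0565]
tcp_rot: [0.944, 0.33, -0.0, -0.0]
contact_force: [-0.5, 0.5, 0.6]
opening: 0.0005
gripper_force: 0.1
```

{"name": "apply_moves", "arguments": {
  "targets": [
    [[0, 0, 0.03, 0, 0, 0], [0, 0, 0.03, 0, 0, 0], [0, 0, 0.02, 0, 0, 0], [0, 0, 0, 0, 0, 0], [0, 0, 0, 0, 0, 0]]
  ]
}}

```text
t: 7.35
eef_pos: [0.4639, -0.0094, 0.0533]
tcp_rot: [0.944, 0.33, -0.0, 0.0]
contact_force: [-5.6, 0.3, 14.2]
opening: 0.0004
gripper_force: 6.9
```

{"name": "apply_moves", "arguments": {
  "targets": [
    [[0, 0, 0.02, 0, 0, 0], [0, 0, 0, 0, 0, 0], [0, 0, -0.2, 0, 0, 0], [0, 0, -0.3, 0, 0, 0], [0, 0, -0.5, 0, 0, 0], [0, 0, -0.4, 0, 0, 0], [0, 0, 0, 0, 0, 0]]
  ]
}}

```text
t: 8.22
eef_pos: [0.4651, -0.0094, 0.1233]
tcp_rot: [0.944, 0.33, 0.001, 0.001]
contact_force: [-0.1, -0.4, 0.1]
opening: 0.0006
gripper_force: 0.0
```

```bash
python3 - <<'E'
from m import *
I,D=eyes.get_image("scene");cv2.imwrite("pics/s3.png",cv2.resize(I[130:215,110:230,::-1],None,fx=6,fy=6,interpolation=cv2.INTER_CUBIC))
s=readout.observe();print(s["eef_pos"],s["contact_force"])
E
```

```text
[ 0.46430544 -0.00946368  0.12209229] [ 0.12378909  0.44677076 -0.59015105]
```

View pics/s3.png

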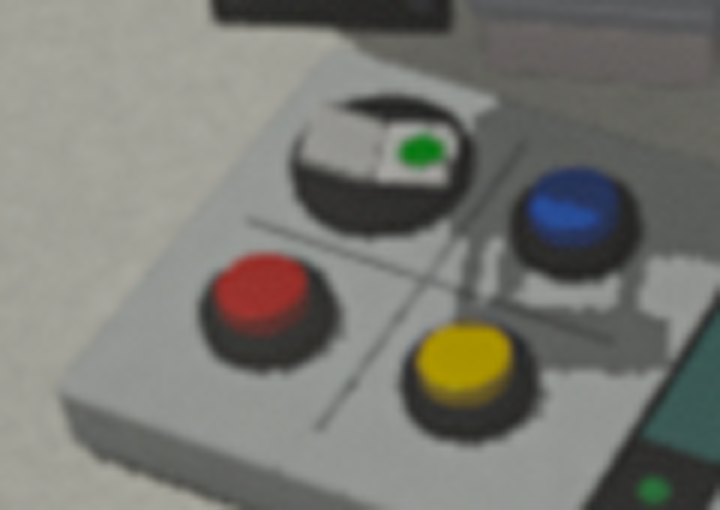

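The lamp now shows ON: the green half at crop (420,150) lies level and the other half is raised. Next is the blue key.

{"name": "apply_moves", "arguments": {
  "targets": [
    [[0.287, 0.135, 0, 0, 0, 0], [0.287, 0.135, 0, 0, 0, 0], [0.287, 0.135, 0, 0, 0, 0], [0.287, 0.135, 0, 0, 0, 0], [0, 0, 0.3, 0, 0, 0], [0, 0, 0.3, 0, 0, 0], [0, 0, 0.2, 0, 0, 0], [0, 0, 0.2, 0, 0, 0], [0, 0, 0, 0, 0, 0], [0, 0, 0, 0, 0, 0]]
  ]
}}

```text
t: 9.52
eef_pos: [0.5259, 0.0053, 0.0719]
tcp_rot: [0.944, 0.33, 0.0, 0.0]
contact_force: [1.1, 0.2, 0.1]
opening: 0.0008
gripper_force: 0.0
```

{"name": "apply_moves", "arguments": {
  "targets": [
    [[0, 0, 0.08, 0, 0, 0], [0, 0, 0.08, 0, 0, 0], [0, 0, 0.04, 0, 0, 0], [0, 0, 0.04, 0, 0, 0], [0, 0, 0.04, 0, 0, 0], [0, 0, 0.04, 0, 0, 0], [0, 0, 0.03, 0, 0, 0], [0, 0, 0, 0, 0, 0], [0, 0, 0, 0, 0, 0]]
  ]
}}

```text
t: 10.65
eef_pos: [0.5258, 0.0052, 0.0559]
tcp_rot: [0.944, 0.33, -0.0, 0.001]
contact_force: [-10.0, 0.4, 25.6]
opening: 0.0005
gripper_force: 12.7
```

{"name": "apply_moves", "arguments": {
  "targets": [
    [[0, 0, -0.2, 0, 0, 0], [0, 0, -0.4, 0, 0, 0], [0, 0, -0.4, 0, 0, 0], [0, 0, -0.3, 0, 0, 0], [-0.34, 0.158, 0, 0, 0, 0], [-0.34, 0.158, 0, 0, 0, 0], [-0.34, 0.158, 0, 0, 0, 0], [-0.34, 0.158, 0, 0, 0, 0], [-0.34, 0.158, 0, 0, 0, 0], [-0.34, 0.158, 0, 0, 0, 0], [0, 0, 0, 0, 0, 0]]
  ]
}}

```text
t: 12.02
eef_pos: [0.4749, -0.0964, 0.119]
tcp_rot: [0.944, 0.329, -0.0, 0.0]
contact_force: [-0.1, 0.4, 1.0]
opening: 0.0003
gripper_force: 0.0
```

```bash
python3 - <<'E'
from m import *
I,D=eyes.get_image("scene");cv2.imwrite("pics/s4.png",cv2.resize(I[130:215,110:230,::-1],None,fx=6,fy=6,interpolation=cv2.INTER_CUBIC))
s=readout.observe();print(s["eef_pos"],s["contact_force"])
E
```

```text
[ 0.47533969 -0.09538832  0.11909592] [-0.08471908  0.07053194  0.37233461]
```

View pics/s4.png

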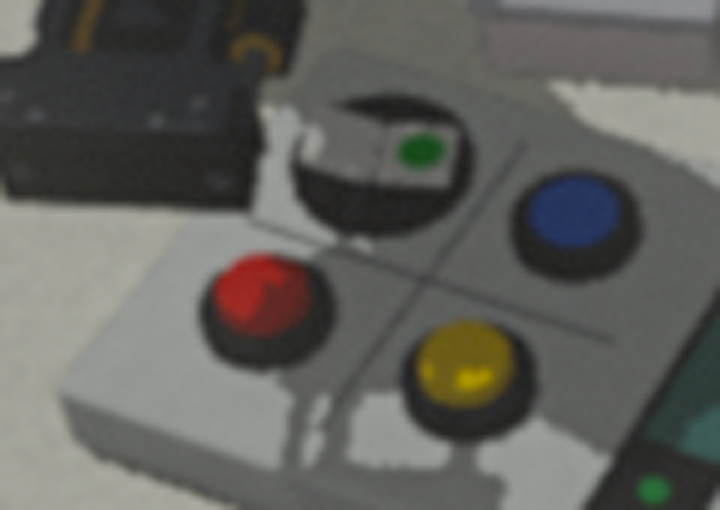

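Blue is now down, with its cap low in the collar at crop (572,212). I'll press red in one go.

{"name": "apply_moves", "arguments": {
  "targets": [
    [[0, 0, 0.3, 0, 0, 0], [0, 0, 0.3, 0, 0, 0], [0, 0, 0.25, 0, 0, 0], [0, 0, 0.15, 0, 0, 0], [0, 0, 0, 0, 0, 0], [0, 0, 0, 0, 0, 0], [0, 0, 0.1, 0, 0, 0], [0, 0, 0.1, 0, 0, 0], [0, 0, 0.09, 0, 0, 0], [0, 0, 0, 0, 0, 0], [0, 0, 0, 0, 0, 0], [0, 0, 0, 0, 0, 0]]
  ]
}}

```text
t: 13.58
eef_pos: [0.4759, -0.0955, 0.0561]
tcp_rot: [0.944, 0.33, 0.0, 0.001]
contact_force: [-7.2, 1.0, 22.4]
opening: 0.0004
gripper_force: 10.9
```

{"name": "apply_moves", "arguments": {
  "targets": [
    [[0, 0, 0, 0, 0, 0], [0, 0, -0.3, 0, 0, 0], [0, 0, -0.5, 0, 0, 0], [0, 0, -0.6, 0, 0, 0], [0, 0, -0.6, 0, 0, 0], [0, 0, -0.6, 0, 0, 0], [-0.3, 0.5, -0.3, 0, 0, 0], [-0.2, 0.5, 0, 0, 0, 0], [-0.2, 0.5, 0, 0, 0, 0], [0, 0.5, 0, 0, 0, 0], [0, 0, 0, 0, 0, 0]]
  ]
}}

```text
t: 14.95
eef_pos: [0.5102, -0.1974, 0.1978]
tcp_rot: [0.944, 0.329, -0.001, -0.001]
contact_force: [0.7, 0.4, -0.1]
opening: 0.0007
gripper_force: 0.0
```

```bash
python3 - <<'E'
from m import *
for c in("scene","top"):seg(c,"5")
a=cv2.imread("pics/scene5.png")
cv2.imwrite("pics/f5.png",a)
s=readout.observe();print(s["t"],s["eef_pos"],s["contact_force"])
E
```

```text
scene green [177 153   6   4  21] [179.6 154.7] [ 0.466  -0.0144  0.06  ]
scene blue [198 159  15  12 147] [205.1 164.7] [5.304e-01 5.000e-04 6.200e-02]
scene yellow [179 184  17  14 190] [187.1 190.4] [ 0.5548 -0.0741  0.062 ]
scene red [145 173  16  13 166] [153.1 178.7] [ 0.4792 -0.0993  0.062 ]
top green [270 263   7   6  36] [273.2 265.5] [ 0.4627 -0.0092  0.06  ]
top blue [257 228  16  16 204] [264.8 235.5] [0.5255 0.0066 0.062 ]
top yellow [293 215  15  16 184] [299.9 222.5] [ 0.551  -0.0692  0.062 ]
top red [307 251  15  16 167] [314.1 258.6] [ 0.4747 -0.0955  0.062 ]
15.05 [ 0.50983438 -0.19522743  0.19833271] [-0.46179752  0.00822886 -0.42590269]
```

View pics/f5.png

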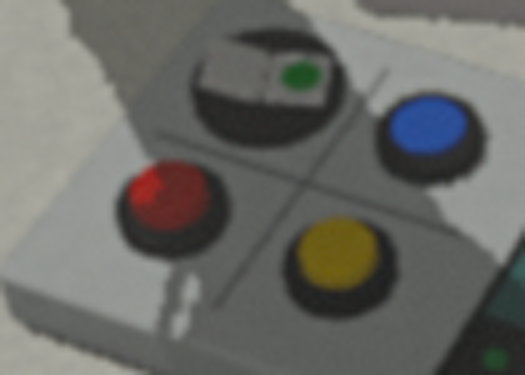

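The lamp is on at crop (300,75), blue is down at (428,125) and red is back up at (170,195). The arm is clear at a height of 0.198 m, so I'm handing the job in.

```bash
python3 -c "
from h import *
print(job_done())"
```

```text
the job is handed in; nothing more can be done
None
```

The job is handed in: I switched the lamp on, pushed the blue key down so it stayed, then pressed the red key for about half a second and let it come up. The yellow key and the loose objects were not touched, and the arm finished clear at about 15 s.

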